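# Open the lock box by its combination dial and draw the bolt

## Task

Unlock the lock box on the bench: turn its dial left to 8 and stop there without running past it, then turn it right, back through zero, to somewhere within three graduations of 33, feeling for where the worn lock catches the dial, and do not force the dial once it is caught. Then let go of the dial and draw the bolt on the lid fully back, away from its keeper. Leave the other things on the bench where they are.

Things in the scene. Friction and masses are not known exactly. Their poses are not given: they have to be found in the camera images.
- lockbox: Green steel lock box with a flat hinged lid, fixed to the bench, 174 x 254 (its x, y), lid top 75 above the bench. Origin at the centre of its underside; x points to its back (away from the robot when unturned), y to its left, z up. The dial's vertical axis stands at x = +5, y = +50; the bolt's knob (bolt shut) at x = -30, y = -65.
- dial (a joint): Combination dial, black skirt 86 across, vertical axis. Value in rad, positive to the left (counterclockwise from above), 0 when its red line is at the pointer; reading = value / 0.157, so 8 is +1.257 and 33 (7 short of 40) is -1.100. Turns from -1.85 to +1.85, about 0.1 N m of friction; starts near 0. If the left turn runs more than one graduation past 8 it cannot be corrected.
- pointer (a point): Red pointer on the lid at the back edge of the dial (+x of the box), where the dial is read. The dial has 40 unlettered white graduations of 9 degrees (0.157 rad), every fifth long; the red one is 0. Numbers grow clockwise round the dial, so turning it left raises the reading at the pointer.
- dial_grip (a point): Point on the dial's axis at the height to grip its aluminium bar, 109 above the bench. The bar is 56 long, 14 wide, its top 122 and its foot (the skirt's face) 86 above the bench. This frame's x runs along the bar to the red 0 line, z up; grip across y. It turns with the dial.
- lock_cam: Unseen cam under the dial, origin on its axis. After a left turn to 8, a sprung fence catches it on the right turn at a place up to 0.43 rad before or after 33. The shaft from dial to cam is sprung, 4 N m per rad: past the catch the torque climbs 0.2 N m each 0.05 rad, and a released dial springs back. 12 N on the cam, the most allowed, is 0.36 N m, 0.09 rad past the catch.
- bolt (a joint): Steel bolt sliding on the lid along the box's x under two straps. Value in m: 0 shut (nose in the keeper at the front), 0.025 fully drawn back, along +x of the box. About 2 N of friction; it stays where left. While the lock is not open it is blocked after 1 to 5 mm.
- bolt_grip (a point): Middle of the bolt's upright black knob (16 thick, head 20 across), 110 above the bench, knob top 124. The bar it stands on is 84 and the straps 89 above the bench; the straps cross the bar 38 before and 54 behind the knob (bolt shut), so grip the knob across the box's y, or push it. Axes as the box's; moves with the bolt.
- bench_front (a point): Fixed point on the bench top at world x = 0.42, y = 0 m. Before it stands a fixed guard frame: a rail at x = 0.305 to 0.355 m, top 47 above the bench; a post 30 thick, 1.35 m tall, at x = 0.31, y = 0.46 m (swing the arm in behind it); a clear pane at x = 0.33 from y = -0.31 to -0.47 m. Open between post and pane.
- cover_casting_1: small grey die-cast cover, flange 65 x 91, 28 tall mm; loose bystander. Origin at the centre of its underside.
- cover_casting_3: small grey die-cast cover, flange 64 x 82, 38 tall mm; loose bystander. Origin at the centre of its underside.
- abrasive_stone: two-colour dressing stone, 24 x 100 x 22 mm; loose bystander. Origin at the centre of its underside.
- file_square: file with a blue handle, 250 long mm; loose bystander. Origin at the centre of its underside.
- paste_tin: tin with a green lid, 67 across, 37 tall mm; loose bystander. Origin at the centre of its underside.
- v_block: steel V block, 45 x 50 x 40 mm; loose bystander. Origin at the centre of its underside.
- oil_can: brown oiler with a thin spout, body 72 across and 75 tall, spout to 186 mm; loose bystander. Origin at the centre of its underside.

How it is judged:
On the way, in this order (a step that is already met when the one before it is completed fails the run):
1. dial turned left to 8, within one graduation (value of joint dial between 1.0996 and 1.4137 rad), for 0.2 s.
2. dial turned right to about 33, within three graduations, bolt still shut (value of joint dial between -1.5708 and -0.6283 rad and value of joint bolt below 0.008 m), for 0.2 s.
At the end, for the whole second after the job is handed in: The bolt is drawn back by more than 20 of its 25 mm, the dial rests within three graduations of 33, both are still (value of joint bolt above 0.02 m and value of joint dial between -1.5708 and -0.6283 rad and velocity of joint bolt below 0.01 m/s and velocity of joint dial between -0.05 and 0.05 rad/s); the robot touches nothing.
It fails at once if the dial run more than one graduation past 8 to the left (value of joint dial above 1.4137 rad).
It fails at once if the caught dial forced: more than 12 N on the cam (contact force between lock_cam and anything else above 12 N).
It fails at once if a bystander moved by more than 30 mm (distance of any of cover_casting_1, cover_casting_3, abrasive_stone, file_square, paste_tin, v_block, oil_can from where it was at the start of the episode above 0.03 m).
It also fails if it takes over 69 s, if anything falls off the work surface, if the arm or the gripper's body presses on something with over 40 N, if the wrist force passes 120 N, or if a joint passes its speed limit or range.

## Robot

A 7-joint arm with a two-finger parallel gripper is mounted at the origin on a cart in front of the work surface, level with it; the furniture and walls round the work are solid. World frame = base frame: x ahead of the robot, y to its left, z up, the work surface at z = 0. Lengths are in m, angles in rad, forces in N, time in s.
With the tool pointing down it reaches from about 0.4 to 0.85 m from the base axis. Payload 4.5 kg.
Tool frame: the origin (TCP) lies midway between the tips of the shut fingers; the grasp point (between the pads) lies 19 mm behind it (env.grip_depth is the distance from the TCP to the grasp point, in m); z points along the fingers, y is the line along which they close (so a half turn about z gives the same grasp; the last joint's range is limited). The gripper opens to 88 mm and grips with 3 to 60 N. Pads are 18 mm wide; open, the fingers measure 123 mm over their backs; the gripper's body (75 mm by 187 mm) begins 45 mm behind the grasp point.
Start: joints at [-1.262, 0.689, -0.195, 1.565, 0.157, 0.902, -0.215], TCP at [0.17, 0.602, 0.239] pointing down, gripper open.
Joint ranges: [-3.01, 3.01], [-0.46, 2.08], [-1.47, 1.51], [0.13, 2.56], [-1, 4.14], [0.04, 2.09], [-2.66, 2.66]. Speed limits (rad/s): [2.57, 2.57, 3.14, 3.14, 3.14, 3.14, 3.14].

## Interface

Orientations are given as [roll, pitch, yaw] about the fixed x, y, z axes, in that order (R = Rz(yaw) Ry(pitch) Rx(roll)).
In Python, from cell import env, viewer gives the robot as it stands. The module is installed in compiled form; this text tells all that it offers.
- The arm moves only by the shell command python3 -m inch 'ROWS'. ROWS is JSON, a list of rows, each an object of numbers: "tx", "ty", "tz": the shift along the tool's x, y, z in mm; "rx", "ry", "rz": the turn, a rotation vector about the tool's x, y, z in degrees; "jaw": the opening, from 0 (shut) to 1 (fully open). In form: [{"tx": .., "ty": .., "tz": .., "rx": .., "ry": .., "rz": .., "jaw": ..}, ...]. A call has 1 to 12 rows; each row shifts and turns the commanded pose from where the row before left it, along the tool's axes as they then stand; what a row does not reach is not made up. A row lasts 1/8 s, in which the tool goes at most 62.5 mm and 10.7 degrees, less where a joint would pass 70% of its speed; a pose out of reach is approached as far as the arm can. A call with a gripper value outside its range is refused whole. The fingers move at their own pace and stop on an object; the grip force is fixed at half the most. Time passes only in rows, so rows that do not move let the fingers close. It gives the time, the measured TCP pose, the force, the opening and the grip force at its end, in the units of the state.
- env.state(): the state, without advancing time (a new reading comes with each control period).
- viewer.grab_frame(name): name is "side" or "top" or "wrist"; returns the picture (400x640x3 uint8, blue, green, red); there is no depth.
- viewer.camera_params(name): a dict with "camera_matrix" (3x3 intrinsics, pixels), "origin" and "orientation" of the camera in the world; the wrist camera has in their place "tool_from_camera" (4x4, takes a point from camera to tool coordinates, whose origin is the TCP and whose axes are the flange's). Camera axes: x right, y down, z forward; pixel columns grow to the right and rows downward; lengths in m; the calibration is good to about 2 mm. A picture is of the moment at which its call begins: read the wrist's pose just before it. camera_params takes no time and is no camera call.
- env.close_job(): hands the job in; it is judged then, once.
The state is a dict: "time_s": time; "joints": joint angles; "joint_velocities": joint speeds; "effort": joint torques, N m; "tool_pos": TCP position; "tool_rot": TCP orientation; "contact_force": force on the tool from outside, world axes, zero at the start; "torque": the same for the moment, N m; "gripper_width": finger opening in m; "gripper_force": force on a finger pad.
Only numpy, scipy, OpenCV 4.12 (cv2) and the standard library are available. Lean on these libraries where they do the work, as an engineer would, in place of code of your own. Each camera call takes 0.05 s, during which the arm holds its last target. There are 200 camera calls.

## Working session

There is one attempt and no reset: what is moved stays moved. The work goes in short steps, Python scripts to look and compute and a shell command to move; the robot and the scene stay as the last step left them, time stands still between calls to the robot, and variables do not carry over. Pictures are saved under pics/ and viewed, at most 10 in all, crops included, and the job is handed in when it is done.

```bash
mkdir -p pics
python3 - <<'E'
from cell import env,viewer
import cv2
s=env.state();print({k:s[k] for k in('time_s','tool_pos','tool_rot','contact_force','gripper_width')})
for n in('top','side'):
    cv2.imwrite(f'pics/{n}0.png',viewer.grab_frame(n));print(n,viewer.camera_params(n))
print(viewer.camera_params('wrist'))
E
```

```text
{'time_s': 0.0, 'tool_pos': array([0.16948761, 0.60092179, 0.23790634]), 'tool_rot': array([-3.13977079e+00,  1.31023507e-04,  2.86683146e+00]), 'contact_force': array([-0.27952539,  0.03497151, -0.61203049]), 'gripper_width': 0.08812679754657295}
top {'camera_matrix': array([[406.09960824,   0.        , 318.29590984],
       [  0.        , 406.09960824, 199.90589294],
       [  0.        ,   0.        ,   1.        ]]), 'origin': array([ 0.42996026, -0.03992636,  1.23725662]), 'orientation': array([-3.01237625e+00,  1.52860496e-03, -1.58384381e+00])}
side {'camera_matrix': array([[374.2397188 ,   0.        , 315.20597028],
       [  0.        , 374.2397188 , 200.80118894],
       [  0.        ,   0.        ,   1.        ]]), 'origin': array([ 0.37135409, -1.01321562,  0.50753519]), 'orientation': array([-1.94317907,  0.01722681, -0.20601275])}
{'camera_matrix': array([[300.96303912,   0.        , 317.98468521],
       [  0.        , 300.96303912, 195.76313139],
       [  0.        ,   0.        ,   1.        ]]), 'tool_from_camera': array([[-1.62362106e-04, -9.57887740e-01, -2.87142912e-01,
         7.42846309e-02],
       [ 9.99999779e-01,  2.98123610e-05, -6.64891790e-04,
         2.55239959e-04],
       [ 6.45452102e-04, -2.87142956e-01,  9.57887523e-01,
        -1.46035646e-01],
       [ 0.00000000e+00,  0.00000000e+00,  0.00000000e+00,
         1.00000000e+00]])}
```

View pics/top0.png

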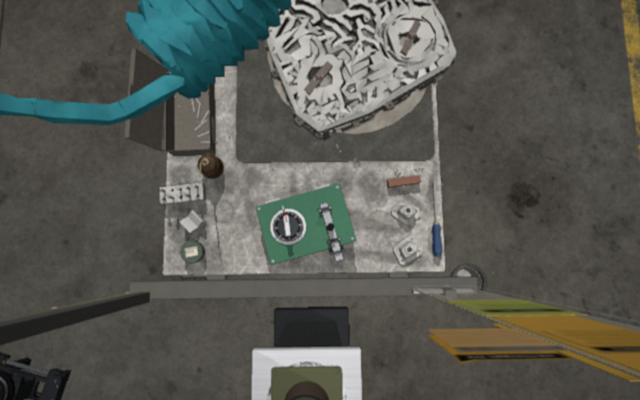

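View pics/side0.png

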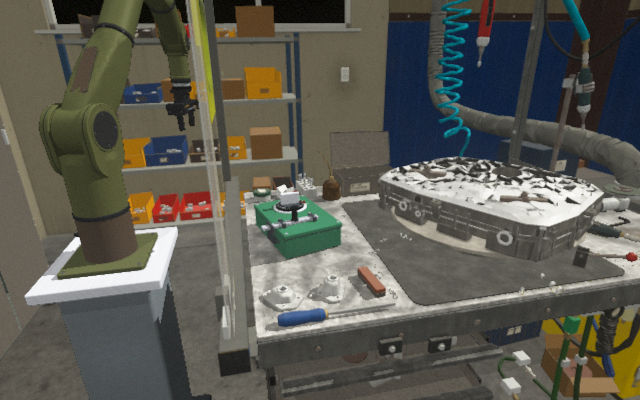

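The top view shows the box around (306,223), the dial at (288,226) and the bolt at (332,230). The side view shows the arm behind the post. I'll enlarge the crop and build a helper.

```bash
cat > h.py <<'E'
import numpy as np,cv2
from scipy.spatial.transform import Rotation as R
from cell import env,viewer
def cam(n,s=None):
    p=viewer.camera_params(n);K=p['camera_matrix']
    if n!='wrist': return K,R.from_euler('xyz',p['orientation']).as_matrix(),p['origin']
    s=s or env.state();T=p['tool_from_camera'];Rt=R.from_euler('xyz',s['tool_rot']).as_matrix()
    return K,Rt@T[:3,:3],s['tool_pos']+Rt@T[:3,3]
def world(c,px,z):
    K,Rm,o=c;d=Rm@np.linalg.solve(K,[*px,1.]);return o+d*(z-o[2])/d[2]
def pix(c,p):
    K,Rm,o=c;q=K@(Rm.T@(np.asarray(p)-o));return q[:2]/q[2]
E
python3 - <<'E'
from h import *
im=cv2.imread('pics/top0.png');cv2.imwrite('pics/topc.png',cv2.resize(im[175:275,245:365],None,fx=6,fy=6,interpolation=cv2.INTER_CUBIC))
c=cam('top')
print(world(c,(288,226),.086),world(c,(332,230),.11),pix(c,(.31,.46,0)),pix(c,(.42,0,0)))
E
```

```text
[0.50610035 0.04674856 0.086     ] [ 0.49181889 -0.07700553  0.11      ] [151.87778037 295.4287489 ] [305.73779285 256.17632836]
```

View pics/topc.png

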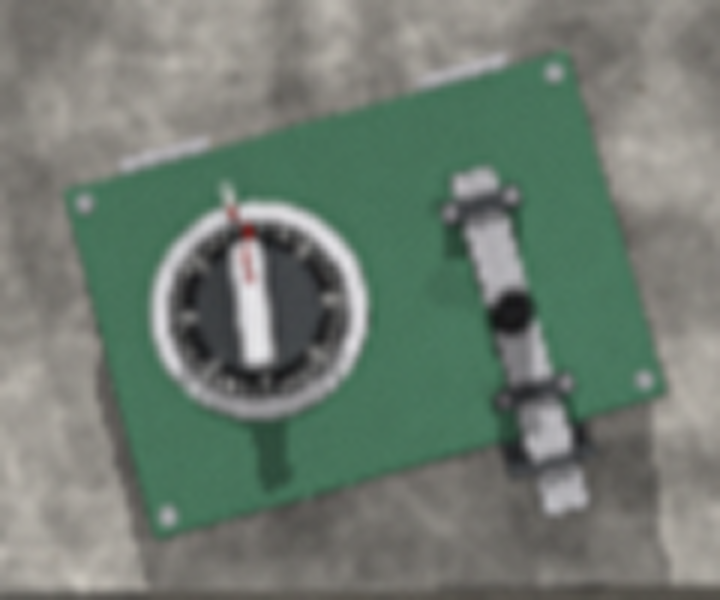

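Run:
```python
from h import *
c=cam('top')
f=lambda u,v,z: world(c,(245+u/6-.4,175+v/6-.4),z)
P=[f(*p,.075) for p in((165,538),(665,395),(570,52),(67,188))]
for p in P: print(p.round(4))
g=lambda a,b:np.degrees(np.arctan2(*(b-a)[1::-1]))
print(g(P[0],P[3]),g(P[1],P[2]),g(P[1],P[0])-90,g(P[2],P[3])-90)
y=np.mean([g(P[0],P[3]),g(P[1],P[2]),g(P[1],P[0])-90,g(P[2],P[3])-90]);C=np.mean(P,0)
Rz=R.from_euler('z',y,degrees=True).as_matrix()
print('C',C,'dial',C+Rz@[.005,.05,0],'bolt',C+Rz@[-.03,-.065,0],y)
print('dial px',f(260,308,.08),'knob',f(512,308,.12))
print('bar',g(f(258,358,.122),f(245,240,.122)))
```

```text
[0.3992 0.0929 0.075 ]
[ 0.4632 -0.1444  0.075 ]
[ 0.6289 -0.1026  0.075 ]
[0.5659 0.1403 0.075 ]
15.851613762822652 14.169410688890292 15.093936215032116 14.541421310376094
C [ 0.5142708  -0.00344359  0.075     ] dial [0.50623384 0.04615891 0.075     ] bolt [ 0.5020105  -0.07397503  0.075     ] 14.91409549428029
dial px [0.5066897  0.04738966 0.08      ] knob [ 0.50251823 -0.07118577  0.12      ]
bar 6.106793772430183
```

```bash
python3 -m inch '[{"tx":-8,"ty":-55},{"tx":-8,"ty":-55},{"tx":-8,"ty":-55},{"tx":-8,"ty":-55},{"tx":-40,"ty":-15},{"tx":-40,"ty":-15},{"tx":-40,"ty":-15},{"tx":-40,"ty":-15}]'; python3 -c "
from cell import env;print(env.state()['joints'].round(3))"
```

```text
[-1.262  0.69  -0.195  1.566  0.157  0.902 -0.215]invalid input
```

```bash
python3 -m inch '[{"tx":-8,"ty":-55,"tz":0,"rx":0,"ry":0,"rz":0,"jaw":1},{"tx":-8,"ty":-55,"tz":0,"rx":0,"ry":0,"rz":0,"jaw":1},{"tx":-8,"ty":-55,"tz":0,"rx":0,"ry":0,"rz":0,"jaw":1},{"tx":-8,"ty":-55,"tz":0,"rx":0,"ry":0,"rz":0,"jaw":1},{"tx":-40,"ty":-15,"tz":0,"rx":0,"ry":0,"rz":0,"jaw":1},{"tx":-40,"ty":-15,"tz":0,"rx":0,"ry":0,"rz":0,"jaw":1}]'; python3 -c "
from cell import env;print(env.state()['joints'].round(3))"
```

```text
time_s: 0.85
tool_pos: [0.2099, 0.3296, 0.2388]
tool_rot: [3.141, 0.0, 2.869]
contact_force: [-0.3, 0.3, -0.8]
gripper_width: 0.0882
gripper_force: 0.0
[-0.962  0.404 -0.227  2.224  0.176  0.53  -0.026]
```

```bash
python3 -m inch '[{"tx":-40,"ty":-30,"tz":0,"rx":0,"ry":0,"rz":0,"jaw":1},{"tx":-40,"ty":-30,"tz":0,"rx":0,"ry":0,"rz":0,"jaw":1},{"tx":-40,"ty":-30,"tz":0,"rx":0,"ry":0,"rz":0,"jaw":1},{"tx":-40,"ty":-30,"tz":0,"rx":0,"ry":0,"rz":0,"jaw":1},{"tx":-40,"ty":-30,"tz":0,"rx":0,"ry":0,"rz":0,"jaw":1},{"tx":-40,"ty":-30,"tz":0,"rx":0,"ry":0,"rz":0,"jaw":1},{"tx":0,"ty":0,"tz":0,"rx":0,"ry":0,"rz":0,"jaw":1},{"tx":0,"ty":0,"tz":0,"rx":0,"ry":0,"rz":0,"jaw":1}]'; python3 -c "
from cell import env;print(env.state()['joints'].round(3))"
```

```text
time_s: 1.85
tool_pos: [0.3912, 0.0926, 0.2386]
tool_rot: [3.141, -0.001, 2.867]
contact_force: [-0.6, -0.3, 0.1]
gripper_width: 0.0878
gripper_force: 0.0
[-0.158  0.42  -0.269  2.193  0.208  0.552  0.713]
```

```bash
python3 -m inch '[{"tx":-41,"ty":-4,"tz":0,"rx":0,"ry":0,"rz":0,"jaw":1},{"tx":-41,"ty":-4,"tz":0,"rx":0,"ry":0,"rz":0,"jaw":1},{"tx":-41,"ty":-5,"tz":0,"rx":0,"ry":0,"rz":0,"jaw":1},{"tx":0,"ty":0,"tz":0,"rx":0,"ry":0,"rz":-10,"jaw":1},{"tx":0,"ty":0,"tz":0,"rx":0,"ry":0,"rz":-10,"jaw":1},{"tx":0,"ty":0,"tz":0,"rx":0,"ry":0,"rz":-2,"jaw":1},{"tx":0,"ty":0,"tz":0,"rx":0,"ry":0,"rz":0,"jaw":1},{"tx":0,"ty":0,"tz":0,"rx":0,"ry":0,"rz":0,"jaw":1}]'; python3 -c "
from h import *
s=env.state();print(s['joints'].round(3),s['tool_pos'],s['tool_rot']);cv2.imwrite('pics/w1.png',viewer.grab_frame('wrist'))"
```

```text
time_s: 2.85
tool_pos: [0.5063, 0.0468, 0.2388]
tool_rot: [-3.142, -0.0, -3.033]
contact_force: [0.1, -0.0, 0.4]
gripper_width: 0.088
gripper_force: 0.0
[ 0.062  0.555 -0.385  1.906  0.299  0.736  1.185] [0.50633949 0.04681816 0.23875209] [-3.14156112e+00 -6.08220271e-05 -3.03302960e+00]
```

View pics/w1.png

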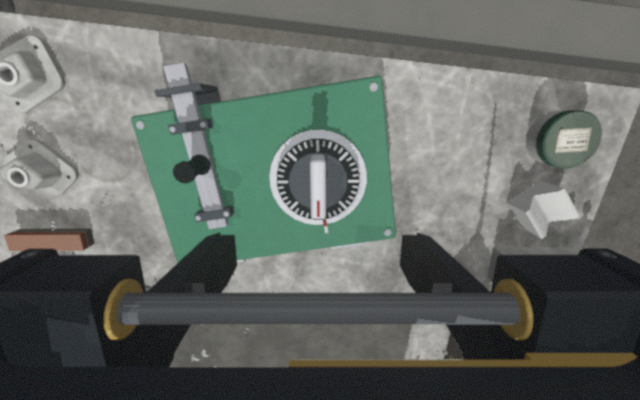

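The wrist view shows the dial at about (318,178) with the pointer at (326,228), and the bolt knob at about (185,172). I'll zoom in on the dial.

Run:
```python
from h import *
im=cv2.imread('pics/w1.png');cv2.imwrite('pics/w1c.png',cv2.resize(im[125:237,155:375],None,fx=3.6,fy=3.6,interpolation=cv2.INTER_CUBIC))
```

```text
(no output)
```

View pics/w1c.png

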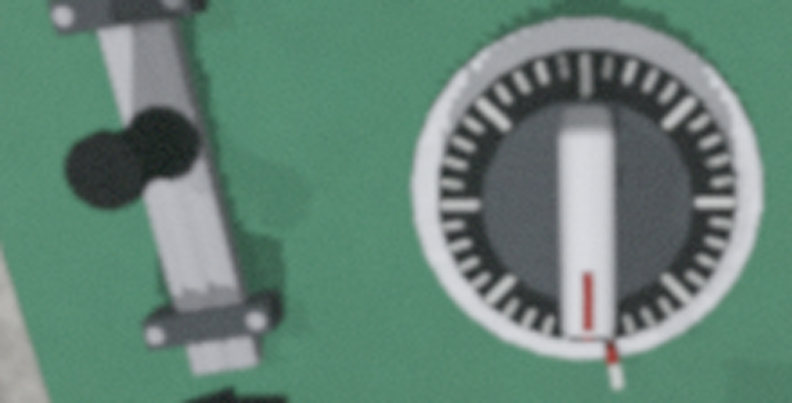

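Run:
```python
from h import *
s=env.state();c=cam('wrist',s)
f=lambda u,v,z: world(c,(155+u/3.6-.36,125+v/3.6-.36),z)
g=lambda a,b:np.degrees(np.arctan2(*(b-a)[1::-1]))
L,Rr=f(460,203,.086),f(715,203,.086);T=f(587,75,.086)
ctr=(L+Rr)/2;print('ctr',ctr,'diam',np.linalg.norm(L-Rr),'yaw',g(Rr,L)+90,g(L,Rr)+90,'back tick',T)
a,b=f(586,125,.122),f(588,338,.122);print('bar ends',a,b,np.linalg.norm(a-b),(a+b)/2,g(a,b))
pt=f(612,350,.08);print('pointer',pt,g(ctr,pt))
print('knob top',f(107,170,.124))
print(g(f(213,345,.086),f(140,80,.086)),'bolt line')
```

```text
ctr [0.50603756 0.0465879  0.086     ] diam 0.07235244463716456 yaw 6.220251776113969 186.22025177611397 back tick [0.47015822 0.04255137 0.086     ]
bar ends [0.47773855 0.04318028 0.122     ] [0.53295252 0.04968223 0.122     ] 0.055595484279524085 [0.50534553 0.04643125 0.122     ] 6.716164025545229
pointer [0.5520429  0.05901641 0.08      ] 15.117789019771218
knob top [ 0.50119698 -0.07255659  0.124     ]
-164.80355564386412 bolt line
```

```bash
python3 -m inch '[{"tx":0,"ty":0,"tz":40,"rx":0,"ry":0,"rz":0,"jaw":0.6},{"tx":0,"ty":0,"tz":40,"rx":0,"ry":0,"rz":0,"jaw":0.6},{"tx":0,"ty":0,"tz":35,"rx":0,"ry":0,"rz":0,"jaw":0.6},{"tx":0,"ty":0,"tz":20,"rx":0,"ry":0,"rz":0,"jaw":0.5},{"tx":0,"ty":0,"tz":11,"rx":0,"ry":0,"rz":0,"jaw":0.5},{"tx":0,"ty":0,"tz":0,"rx":0,"ry":0,"rz":0,"jaw":0},{"tx":0,"ty":0,"tz":0,"rx":0,"ry":0,"rz":0,"jaw":0},{"tx":0,"ty":0,"tz":0,"rx":0,"ry":0,"rz":0,"jaw":0},{"tx":0,"ty":0,"tz":0,"rx":0,"ry":0,"rz":0,"jaw":0},{"tx":0,"ty":0,"tz":0,"rx":0,"ry":0,"rz":0,"jaw":0},{"tx":0,"ty":0,"tz":0,"rx":0,"ry":0,"rz":0,"jaw":0}]'; python3 -c "
from h import *
s=env.state();print(s['joints'].round(3),s['tool_rot'],s['torque'])"
```

```text
time_s: 4.28
tool_pos: [0.5071, 0.0466, 0.0934]
tool_rot: [3.141, 0.002, -3.032]
contact_force: [-1.3, 0.2, 6.2]
gripper_width: 0.0138
gripper_force: 30.0
[-0.043  0.787 -0.228  2.029  0.455  0.372  1.047] [ 3.14126349e+00  1.59101818e-03 -3.03226314e+00] [ 0.10637751  0.10433005 -0.00889311]
```

```bash
python3 -m inch '[{"tx":0,"ty":0,"tz":0,"rx":0,"ry":0,"rz":-8,"jaw":0},{"tx":0,"ty":0,"tz":0,"rx":0,"ry":0,"rz":-8,"jaw":0},{"tx":0,"ty":0,"tz":0,"rx":0,"ry":0,"rz":-8,"jaw":0},{"tx":0,"ty":0,"tz":0,"rx":0,"ry":0,"rz":-8,"jaw":0},{"tx":0,"ty":0,"tz":0,"rx":0,"ry":0,"rz":-8,"jaw":0},{"tx":0,"ty":0,"tz":0,"rx":0,"ry":0,"rz":-8,"jaw":0},{"tx":0,"ty":0,"tz":0,"rx":0,"ry":0,"rz":0,"jaw":0},{"tx":0,"ty":0,"tz":0,"rx":0,"ry":0,"rz":0,"jaw":0}]'; python3 -c "
from h import *
s=env.state();print(s['joints'].round(3),s['tool_rot'],s['torque'])"
```

```text
time_s: 5.28
tool_pos: [0.5067, 0.0472, 0.0934]
tool_rot: [-3.142, 0.002, -2.194]
contact_force: [-1.4, 1.1, 5.9]
gripper_width: 0.0134
gripper_force: 30.0
[ 0.085  0.811 -0.443  2.023  0.751  0.471  1.595] [-3.14150963e+00  1.73414762e-03 -2.19377600e+00] [0.34611254 0.45370752 0.0939115 ]
```

```bash
python3 -m inch '[{"tx":0,"ty":0,"tz":0,"rx":0,"ry":0,"rz":-7,"jaw":0},{"tx":0,"ty":0,"tz":0,"rx":0,"ry":0,"rz":-7,"jaw":0},{"tx":0,"ty":0,"tz":0,"rx":0,"ry":0,"rz":-7,"jaw":0},{"tx":0,"ty":0,"tz":0,"rx":0,"ry":0,"rz":-6,"jaw":0},{"tx":0,"ty":0,"tz":0,"rx":0,"ry":0,"rz":-4,"jaw":0},{"tx":0,"ty":0,"tz":0,"rx":0,"ry":0,"rz":0,"jaw":0},{"tx":0,"ty":0,"tz":0,"rx":0,"ry":0,"rz":0,"jaw":0},{"tx":0,"ty":0,"tz":0,"rx":0,"ry":0,"rz":0,"jaw":0}]'; python3 -c "
from h import *
s=env.state();print(s['joints'].round(3),s['tool_rot'],s['torque']);cv2.imwrite('pics/t2.png',cv2.resize(viewer.grab_frame('wrist'),None,fx=1.2,fy=1.2))"
```

```text
time_s: 6.28
tool_pos: [0.5063, 0.0474, 0.0934]
tool_rot: [-3.141, 0.001, -1.653]
contact_force: [-2.7, 0.8, 7.4]
gripper_width: 0.0138
gripper_force: 30.0
[ 0.168  0.84  -0.587  2.019  0.892  0.557  2.   ] [-3.14132977e+00  1.41357099e-03 -1.65262115e+00] [0.39063018 0.63057669 0.03067212]
```

View pics/t2.png

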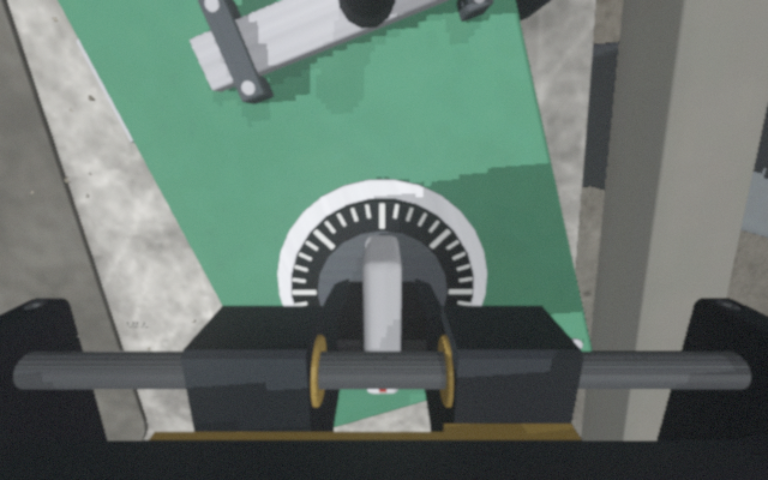

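Dial held at about 70° (reading 7.8). I'll turn it right, staying short of where the catch could begin.

```bash
python3 -m inch '[{"tx":0,"ty":0,"tz":0,"rx":0,"ry":0,"rz":0,"jaw":0},{"tx":0,"ty":0,"tz":0,"rx":0,"ry":0,"rz":8,"jaw":0},{"tx":0,"ty":0,"tz":0,"rx":0,"ry":0,"rz":9,"jaw":0},{"tx":0,"ty":0,"tz":0,"rx":0,"ry":0,"rz":9,"jaw":0},{"tx":0,"ty":0,"tz":0,"rx":0,"ry":0,"rz":9,"jaw":0},{"tx":0,"ty":0,"tz":0,"rx":0,"ry":0,"rz":9,"jaw":0},{"tx":0,"ty":0,"tz":0,"rx":0,"ry":0,"rz":9,"jaw":0},{"tx":0,"ty":0,"tz":0,"rx":0,"ry":0,"rz":9,"jaw":0},{"tx":0,"ty":0,"tz":0,"rx":0,"ry":0,"rz":9,"jaw":0},{"tx":0,"ty":0,"tz":0,"rx":0,"ry":0,"rz":8,"jaw":0},{"tx":0,"ty":0,"tz":0,"rx":0,"ry":0,"rz":0,"jaw":0},{"tx":0,"ty":0,"tz":0,"rx":0,"ry":0,"rz":0,"jaw":0}]'; python3 -c "
from h import *
s=env.state();print(s['joints'].round(3),s['tool_rot'],s['torque'],s['effort'])"
python3 -m inch '[{"tx":0,"ty":0,"tz":0,"rx":0,"ry":0,"rz":6,"jaw":0},{"tx":0,"ty":0,"tz":0,"rx":0,"ry":0,"rz":6,"jaw":0},{"tx":0,"ty":0,"tz":0,"rx":0,"ry":0,"rz":4,"jaw":0},{"tx":0,"ty":0,"tz":0,"rx":0,"ry":0,"rz":0,"jaw":0},{"tx":0,"ty":0,"tz":0,"rx":0,"ry":0,"rz":0,"jaw":0}]'; python3 -c "
from h import *
s=env.state();print(s['joints'].round(3),s['tool_rot'],s['torque'],s['effort'])"
```

```text
time_s: 7.82
tool_pos: [0.5071, 0.0466, 0.0934]
tool_rot: [3.141, 0.002, -3.033]
contact_force: [-0.8, 1.3, 5.7]
gripper_width: 0.0141
gripper_force: 30.0
[-0.037  0.787 -0.238  2.029  0.471  0.376  1.031] [ 3.14142658e+00  1.51090084e-03 -3.03275287e+00] [ 0.15640289  0.12378761 -0.04433229] [ 1.11581313e-01 -4.49641979e+01 -1.17010675e+00 -6.04236692e+00
  1.75181148e-01  1.28986200e-02  1.04405272e-01]
time_s: 8.45
tool_pos: [0.5071, 0.0464, 0.0934]
tool_rot: [3.141, 0.001, 2.971]
contact_force: [0.3, -0.2, 5.9]
gripper_width: 0.0139
gripper_force: 30.0
[-0.076  0.784 -0.174  2.031  0.36   0.354  0.861] [3.14119055e+00 1.38076342e-03 2.97110165e+00] [-0.0412917   0.05488125 -0.06590989] [-2.77786644e-02 -4.48532403e+01 -6.65910970e-01 -5.99779487e+00
  7.22946972e-02 -6.42276672e-02  5.37446828e-02]
```

```bash
cat > chk.py <<'E'
import sys
from h import *
t=[];e=[]
for i in range(4):
    viewer.grab_frame('top');s=env.state();t.append(s['torque'][2]);e.append(s['effort'][6])
y=(np.degrees(s['tool_rot'][2])%360)-180
print('dial %.2f tz %.3f sd %.3f e7 %.3f'%(y-15,np.mean(t),np.std(t),np.mean(e)))
sys.exit(abs(np.mean(t))>float(sys.argv[1]))
E
python3 chk.py 9
python3 -m inch '[{"tx":0,"ty":0,"tz":0,"rx":0,"ry":0,"rz":3,"jaw":0},{"tx":0,"ty":0,"tz":0,"rx":0,"ry":0,"rz":2,"jaw":0}]' >/dev/null; python3 chk.py 9
python3 -m inch '[{"tx":0,"ty":0,"tz":0,"rx":0,"ry":0,"rz":2,"jaw":0}]' >/dev/null; python3 chk.py 9
python3 -m inch '[{"tx":0,"ty":0,"tz":0,"rx":0,"ry":0,"rz":2,"jaw":0}]' >/dev/null; python3 chk.py 9
```

```text
dial -24.76 tz -0.048 sd 0.015 e7 0.054
dial -29.75 tz 0.036 sd 0.055 e7 -0.063
dial -31.76 tz 0.037 sd 0.023 e7 -0.064
dial -33.76 tz 0.048 sd 0.042 e7 -0.064False
False
False
False
```

```bash
sed -i 's/range(4)/range(2)/; s/^sys.exit.*/sys.exit(int(abs(np.mean(e))>.14 or np.mean(t)>.2))/' chk.py
python3 chk.py &&
python3 -m inch '[{"tx":0,"ty":0,"tz":0,"rx":0,"ry":0,"rz":1.5,"jaw":0}]' >/dev/null && python3 chk.py &&
python3 -m inch '[{"tx":0,"ty":0,"tz":0,"rx":0,"ry":0,"rz":1.5,"jaw":0}]' >/dev/null && python3 chk.py &&
python3 -m inch '[{"tx":0,"ty":0,"tz":0,"rx":0,"ry":0,"rz":1.5,"jaw":0}]' >/dev/null && python3 chk.py &&
python3 -m inch '[{"tx":0,"ty":0,"tz":0,"rx":0,"ry":0,"rz":1.5,"jaw":0}]' >/dev/null && python3 chk.py &&
python3 -m inch '[{"tx":0,"ty":0,"tz":0,"rx":0,"ry":0,"rz":1.5,"jaw":0}]' >/dev/null && python3 chk.py &&
python3 -m inch '[{"tx":0,"ty":0,"tz":0,"rx":0,"ry":0,"rz":1.5,"jaw":0}]' >/dev/null && python3 chk.py &&
python3 -m inch '[{"tx":0,"ty":0,"tz":0,"rx":0,"ry":0,"rz":1.5,"jaw":0}]' >/dev/null && python3 chk.py &&
python3 -m inch '[{"tx":0,"ty":0,"tz":0,"rx":0,"ry":0,"rz":1.5,"jaw":0}]' >/dev/null && python3 chk.py &&
python3 -m inch '[{"tx":0,"ty":0,"tz":0,"rx":0,"ry":0,"rz":1.5,"jaw":0}]' >/dev/null && python3 chk.py &&
python3 -m inch '[{"tx":0,"ty":0,"tz":0,"rx":0,"ry":0,"rz":1.5,"jaw":0}]' >/dev/null && python3 chk.py; echo rc $?
```

```text
dial -33.76 tz -0.013 sd 0.033 e7 -0.013
dial -35.27 tz 0.095 sd 0.026 e7 -0.107
dial -36.77 tz 0.064 sd 0.013 e7 -0.108
dial -38.27 tz 0.032 sd 0.009 e7 -0.109
dial -39.77 tz 0.085 sd 0.014 e7 -0.099
dial -41.27 tz 0.058 sd 0.002 e7 -0.099
dial -42.78 tz 0.050 sd 0.013 e7 -0.098
dial -44.28 tz 0.071 sd 0.010 e7 -0.102
dial -45.78 tz 0.104 sd 0.043 e7 -0.105
dial -47.27 tz 0.079 sd 0.004 e7 -0.104
dial -48.78 tz 0.072 sd 0.042 e7 -0.110
rc 0
```

```bash
sed -i 's/>.14/>.16/' chk.py
python3 -m inch '[{"tx":0,"ty":0,"tz":0,"rx":0,"ry":0,"rz":1.5,"jaw":0}]' >/dev/null && python3 chk.py &&
python3 -m inch '[{"tx":0,"ty":0,"tz":0,"rx":0,"ry":0,"rz":1.5,"jaw":0}]' >/dev/null && python3 chk.py &&
python3 -m inch '[{"tx":0,"ty":0,"tz":0,"rx":0,"ry":0,"rz":1.5,"jaw":0}]' >/dev/null && python3 chk.py &&
python3 -m inch '[{"tx":0,"ty":0,"tz":0,"rx":0,"ry":0,"rz":1.5,"jaw":0}]' >/dev/null && python3 chk.py &&
python3 -m inch '[{"tx":0,"ty":0,"tz":0,"rx":0,"ry":0,"rz":1.5,"jaw":0}]' >/dev/null && python3 chk.py &&
python3 -m inch '[{"tx":0,"ty":0,"tz":0,"rx":0,"ry":0,"rz":1.5,"jaw":0}]' >/dev/null && python3 chk.py &&
python3 -m inch '[{"tx":0,"ty":0,"tz":0,"rx":0,"ry":0,"rz":1.5,"jaw":0}]' >/dev/null && python3 chk.py &&
python3 -m inch '[{"tx":0,"ty":0,"tz":0,"rx":0,"ry":0,"rz":1.5,"jaw":0}]' >/dev/null && python3 chk.py &&
python3 -m inch '[{"tx":0,"ty":0,"tz":0,"rx":0,"ry":0,"rz":1.5,"jaw":0}]' >/dev/null && python3 chk.py &&
python3 -m inch '[{"tx":0,"ty":0,"tz":0,"rx":0,"ry":0,"rz":1.5,"jaw":0}]' >/dev/null && python3 chk.py &&
python3 -m inch '[{"tx":0,"ty":0,"tz":0,"rx":0,"ry":0,"rz":1.5,"jaw":0}]' >/dev/null && python3 chk.py &&
python3 -m inch '[{"tx":0,"ty":0,"tz":0,"rx":0,"ry":0,"rz":1.5,"jaw":0}]' >/dev/null && python3 chk.py &&
python3 -m inch '[{"tx":0,"ty":0,"tz":0,"rx":0,"ry":0,"rz":1.5,"jaw":0}]' >/dev/null && python3 chk.py; echo rc $?
```

```text
dial -50.28 tz 0.064 sd 0.048 e7 -0.099
dial -51.79 tz 0.054 sd 0.016 e7 -0.098
dial -53.28 tz 0.082 sd 0.004 e7 -0.102
dial -54.78 tz 0.026 sd 0.023 e7 -0.101
dial -56.28 tz 0.039 sd 0.043 e7 -0.104
dial -57.78 tz 0.041 sd 0.005 e7 -0.107
dial -59.28 tz 0.022 sd 0.006 e7 -0.112
dial -60.79 tz 0.111 sd 0.024 e7 -0.099
dial -62.29 tz 0.049 sd 0.013 e7 -0.102
dial -63.79 tz 0.047 sd 0.002 e7 -0.101
dial -65.29 tz 0.034 sd 0.015 e7 -0.100
dial -66.79 tz 0.058 sd 0.025 e7 -0.097
dial -68.30 tz 0.042 sd 0.009 e7 -0.051
rc 0
```

```bash
python3 chk.py &&
python3 -m inch '[{"tx":0,"ty":0,"tz":0,"rx":0,"ry":0,"rz":1,"jaw":0}]' >/dev/null && python3 chk.py &&
python3 -m inch '[{"tx":0,"ty":0,"tz":0,"rx":0,"ry":0,"rz":1,"jaw":0}]' >/dev/null && python3 chk.py &&
python3 -m inch '[{"tx":0,"ty":0,"tz":0,"rx":0,"ry":0,"rz":1,"jaw":0}]' >/dev/null && python3 chk.py; echo rc $?; python3 -c "
from h import *
s=env.state();print(s['time_s'],s['joints'].round(3),s['joint_velocities'].round(3),s['tool_pos'],s['gripper_width'],s['gripper_force'],s['contact_force'],s['torque'])"
```

```text
dial -68.29 tz -0.026 sd 0.003 e7 0.002
dial -69.29 tz 0.014 sd 0.003 e7 -0.045
dial -70.29 tz 0.040 sd 0.018 e7 -0.054
dial -71.30 tz 0.019 sd 0.042 e7 -0.028
rc 0
15.8 [-0.178  0.782 -0.005  2.036  0.013  0.322  0.394] [ 0.    -0.001 -0.003  0.002  0.001  0.001  0.002] [0.50671032 0.04573825 0.09341961] 0.013564887354503898 30.0012539466843 [-1.45279712 -0.96483779  7.2746094 ] [-0.30773649  0.23378289  0.06108265]
```

```bash
python3 -m inch '[{"tx":0,"ty":0,"tz":0,"rx":0,"ry":0,"rz":1.5,"jaw":0}]' >/dev/null && python3 chk.py &&
python3 -m inch '[{"tx":0,"ty":0,"tz":0,"rx":0,"ry":0,"rz":1.5,"jaw":0}]' >/dev/null && python3 chk.py &&
python3 -m inch '[{"tx":0,"ty":0,"tz":0,"rx":0,"ry":0,"rz":1.5,"jaw":0}]' >/dev/null && python3 chk.py &&
python3 -m inch '[{"tx":0,"ty":0,"tz":0,"rx":0,"ry":0,"rz":1.5,"jaw":0}]' >/dev/null && python3 chk.py &&
python3 -m inch '[{"tx":0,"ty":0,"tz":0,"rx":0,"ry":0,"rz":1.5,"jaw":0}]' >/dev/null && python3 chk.py &&
python3 -m inch '[{"tx":0,"ty":0,"tz":0,"rx":0,"ry":0,"rz":1.5,"jaw":0}]' >/dev/null && python3 chk.py; echo rc $?
```

```text
dial -72.83 tz -0.034 sd 0.025 e7 0.026
dial -74.31 tz -0.013 sd 0.005 e7 -0.029
dial -75.80 tz 0.006 sd 0.019 e7 -0.067
dial -77.31 tz 0.011 sd 0.010 e7 -0.067
dial -78.81 tz 0.056 sd 0.027 e7 -0.073
dial -80.29 tz 0.062 sd 0.045 e7 -0.127
rc 0
```

```bash
python3 chk.py; python3 -c "
from h import *
im=viewer.grab_frame('wrist');cv2.imwrite('pics/w3.png',cv2.resize(im[100:400,120:520],None,fx=2,fy=2))"
```

```text
dial -80.27 tz 0.025 sd 0.031 e7 -0.068
```

View pics/w3.png

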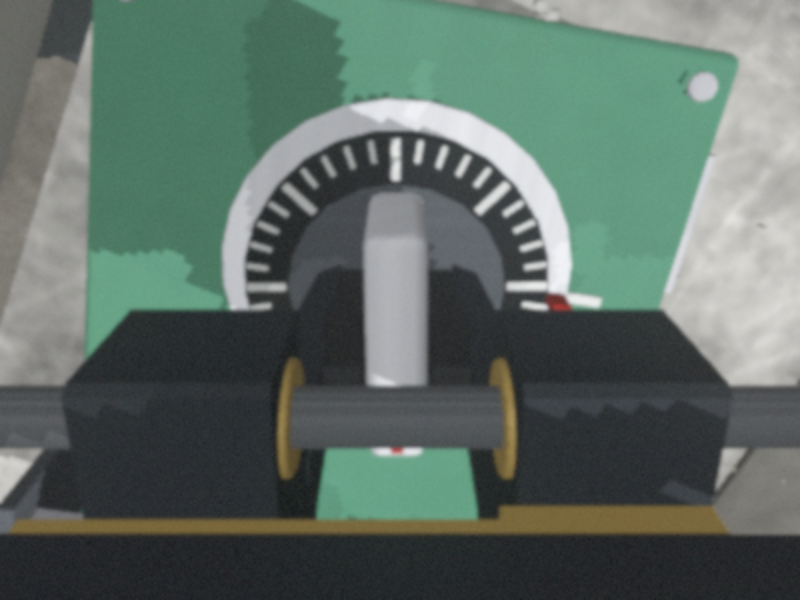

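Bar aligned, with the pointer about 9 ticks from 0, which matches −80°. I'll carry on in finer steps.

```bash
python3 -m inch '[{"tx":0,"ty":0,"tz":0,"rx":0,"ry":0,"rz":1,"jaw":0}]' >/dev/null && python3 chk.py &&
python3 -m inch '[{"tx":0,"ty":0,"tz":0,"rx":0,"ry":0,"rz":1,"jaw":0}]' >/dev/null && python3 chk.py &&
python3 -m inch '[{"tx":0,"ty":0,"tz":0,"rx":0,"ry":0,"rz":1,"jaw":0}]' >/dev/null && python3 chk.py &&
python3 -m inch '[{"tx":0,"ty":0,"tz":0,"rx":0,"ry":0,"rz":1,"jaw":0}]' >/dev/null && python3 chk.py;  echo rc $?
```

```text
dial -81.27 tz 0.136 sd 0.071 e7 -0.164
rc 1
```

```bash
python3 chk.py; python3 -m inch '[{"tx":0,"ty":0,"tz":0,"rx":0,"ry":0,"rz":0.8,"jaw":0}]' >/dev/null; python3 chk.py;  python3 chk.py
```

```text
dial -81.26 tz 0.124 sd 0.011 e7 -0.124
dial -82.06 tz 0.189 sd 0.027 e7 -0.196
dial -82.05 tz 0.186 sd 0.005 e7 -0.164
```

```bash
python3 -m inch '[{"tx":0,"ty":0,"tz":0,"rx":0,"ry":0,"rz":0.8,"jaw":0}]' >/dev/null; python3 chk.py;  python3 chk.py
```

```text
dial -82.85 tz 0.243 sd 0.023 e7 -0.232
dial -82.84 tz 0.190 sd 0.032 e7 -0.201
```

Caught at about −81°; the torque climbs steadily with angle. I'll release, rise, rotate to box alignment and move over the bolt.

```bash
python3 -m inch '[{"tx":0,"ty":0,"tz":0,"rx":0,"ry":0,"rz":0,"jaw":0.5},{"tx":0,"ty":0,"tz":0,"rx":0,"ry":0,"rz":0,"jaw":0.5},{"tx":0,"ty":0,"tz":0,"rx":0,"ry":0,"rz":0,"jaw":0.5},{"tx":0,"ty":0,"tz":0,"rx":0,"ry":0,"rz":0,"jaw":0.5},{"tx":0,"ty":0,"tz":-20,"rx":0,"ry":0,"rz":0,"jaw":0.5},{"tx":0,"ty":0,"tz":-40,"rx":0,"ry":0,"rz":0,"jaw":0.6},{"tx":0,"ty":0,"tz":-40,"rx":0,"ry":0,"rz":0,"jaw":0.6}]'
python3 -m inch '[{"tx":0,"ty":0,"tz":0,"rx":0,"ry":0,"rz":-9,"jaw":0.6},{"tx":0,"ty":0,"tz":0,"rx":0,"ry":0,"rz":-10,"jaw":0.6},{"tx":0,"ty":0,"tz":0,"rx":0,"ry":0,"rz":-10,"jaw":0.6},{"tx":0,"ty":0,"tz":0,"rx":0,"ry":0,"rz":-10,"jaw":0.6},{"tx":0,"ty":0,"tz":0,"rx":0,"ry":0,"rz":-10,"jaw":0.6},{"tx":0,"ty":0,"tz":0,"rx":0,"ry":0,"rz":-10,"jaw":0.6},{"tx":0,"ty":0,"tz":0,"rx":0,"ry":0,"rz":-10,"jaw":0.6},{"tx":0,"ty":0,"tz":0,"rx":0,"ry":0,"rz":-10,"jaw":0.6},{"tx":0,"ty":0,"tz":0,"rx":0,"ry":0,"rz":-4,"jaw":0.6},{"tx":18,"ty":-57,"tz":0,"rx":0,"ry":0,"rz":0,"jaw":0.6},{"tx":18,"ty":-57,"tz":0,"rx":0,"ry":0,"rz":0,"jaw":0.6},{"tx":0,"ty":0,"tz":0,"rx":0,"ry":0,"rz":0,"jaw":0.6}]'
python3 -m inch '[{"tx":0,"ty":0,"tz":0,"rx":0,"ry":0,"rz":0,"jaw":0.6},{"tx":0,"ty":0,"tz":0,"rx":0,"ry":0,"rz":0,"jaw":0.6}]'
python3 -c "
from h import *
s=env.state();print(s['tool_rot']);c=cam('wrist',s)
print('knob pix',pix(c,[.5015,-.073,.124]),'dial',pix(c,[.506,.0466,.122]))
cv2.imwrite('pics/w4.png',viewer.grab_frame('wrist'))"
```

```text
time_s: 19.15
tool_pos: [0.5062, 0.0463, 0.1935]
tool_rot: [-3.141, -0.0, 1.958]
contact_force: [0.4, -0.3, -0.1]
gripper_width: 0.0526
gripper_force: 0.0
time_s: 20.65
tool_pos: [0.5003, -0.0798, 0.1921]
tool_rot: [-3.139, -0.003, -2.888]
contact_force: [0.6, -0.2, -0.3]
gripper_width: 0.0525
gripper_force: 0.0
time_s: 20.9
tool_pos: [0.5018, -0.0712, 0.1928]
tool_rot: [3.141, 0.001, -2.874]
contact_force: [-0.3, 0.2, -0.9]
gripper_width: 0.053
gripper_force: 0.0
[ 3.14062654e+00  6.27753446e-04 -2.87404545e+00]
knob pix [315.49505775 207.14675155] dial [459.28793073 249.12976216]
```

View pics/w4.png

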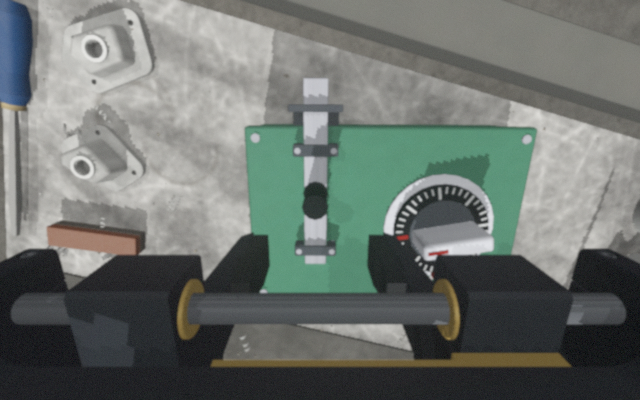

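Prediction matches the knob seen at (315,205), and the tool is aligned with the bolt. I'll descend and grip.

```bash
python3 -m inch '[{"tx":0,"ty":-1.5,"tz":30,"rx":0,"ry":0,"rz":0,"jaw":0.6},{"tx":0,"ty":0,"tz":30,"rx":0,"ry":0,"rz":0,"jaw":0.6},{"tx":0,"ty":0,"tz":25,"rx":0,"ry":0,"rz":0,"jaw":0.6},{"tx":0,"ty":0,"tz":13,"rx":0,"ry":0,"rz":0,"jaw":0.6},{"tx":0,"ty":0,"tz":0,"rx":0,"ry":0,"rz":0,"jaw":0},{"tx":0,"ty":0,"tz":0,"rx":0,"ry":0,"rz":0,"jaw":0},{"tx":0,"ty":0,"tz":0,"rx":0,"ry":0,"rz":0,"jaw":0},{"tx":0,"ty":0,"tz":0,"rx":0,"ry":0,"rz":0,"jaw":0},{"tx":0,"ty":0,"tz":0,"rx":0,"ry":0,"rz":0,"jaw":0}]'
python3 -m inch '[{"tx":-2,"ty":0,"tz":0,"rx":0,"ry":0,"rz":0,"jaw":0},{"tx":-3,"ty":0,"tz":0,"rx":0,"ry":0,"rz":0,"jaw":0},{"tx":-3,"ty":0,"tz":0,"rx":0,"ry":0,"rz":0,"jaw":0},{"tx":0,"ty":0,"tz":0,"rx":0,"ry":0,"rz":0,"jaw":0}]'
```

```text
time_s: 22.08
tool_pos: [0.5022, -0.0737, 0.0953]
tool_rot: [3.141, 0.001, -2.876]
contact_force: [-0.3, 2.5, 5.4]
gripper_width: 0.0148
gripper_force: 30.0
time_s: 22.58
tool_pos: [0.5097, -0.0717, 0.0952]
tool_rot: [3.141, 0.0, -2.876]
contact_force: [-2.2, 2.9, 6.9]
gripper_width: 0.015
gripper_force: 30.0
```

8 mm drawn against about 2 N, so the lock is open. I'll carry on to the end stop.

```bash
python3 -m inch '[{"tx":-4,"ty":0,"tz":0,"rx":0,"ry":0,"rz":0,"jaw":0},{"tx":-4,"ty":0,"tz":0,"rx":0,"ry":0,"rz":0,"jaw":0},{"tx":-4,"ty":0,"tz":0,"rx":0,"ry":0,"rz":0,"jaw":0},{"tx":-3.5,"ty":0,"tz":0,"rx":0,"ry":0,"rz":0,"jaw":0},{"tx":-1,"ty":0,"tz":0,"rx":0,"ry":0,"rz":0,"jaw":0},{"tx":0,"ty":0,"tz":0,"rx":0,"ry":0,"rz":0,"jaw":0}]'
```

```text
time_s: 23.32
tool_pos: [0.5254, -0.0675, 0.0952]
tool_rot: [3.141, 0.0, -2.876]
contact_force: [-2.1, 2.8, 5.6]
gripper_width: 0.0152
gripper_force: 30.0
```

```bash
python3 -m inch '[{"tx":-0.7,"ty":0,"tz":0,"rx":0,"ry":0,"rz":0,"jaw":0},{"tx":0,"ty":0,"tz":0,"rx":0,"ry":0,"rz":0,"jaw":0.6},{"tx":0,"ty":0,"tz":0,"rx":0,"ry":0,"rz":0,"jaw":0.6},{"tx":0,"ty":0,"tz":0,"rx":0,"ry":0,"rz":0,"jaw":0.6},{"tx":0,"ty":0,"tz":0,"rx":0,"ry":0,"rz":0,"jaw":0.6},{"tx":0,"ty":0,"tz":-20,"rx":0,"ry":0,"rz":0,"jaw":0.6},{"tx":0,"ty":0,"tz":-40,"rx":0,"ry":0,"rz":0,"jaw":0.6},{"tx":0,"ty":0,"tz":-50,"rx":0,"ry":0,"rz":0,"jaw":0.6},{"tx":0,"ty":0,"tz":0,"rx":0,"ry":0,"rz":0,"jaw":0.6},{"tx":0,"ty":0,"tz":0,"rx":0,"ry":0,"rz":0,"jaw":0.6}]'
python3 -c "
from h import *
im=viewer.grab_frame('wrist');cv2.imwrite('pics/w5.png',im)"
```

```text
time_s: 24.58
tool_pos: [0.5259, -0.0683, 0.2043]
tool_rot: [-3.142, -0.001, -2.877]
contact_force: [-1.1, -0.2, -0.2]
gripper_width: 0.0525
gripper_force: 0.0
```

View pics/w5.png

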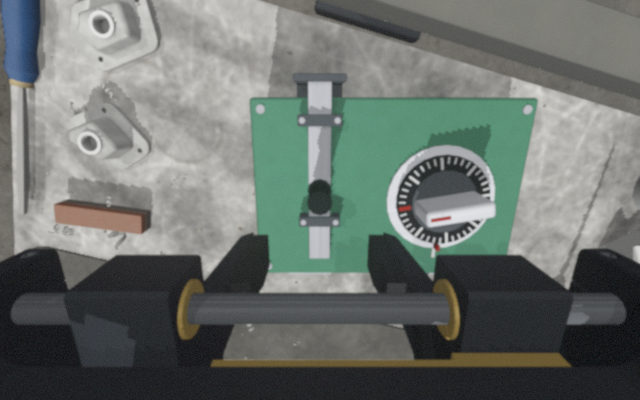

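The bolt's nose is clear of the keeper and the knob (319,195) is up near the rear strap. The dial's red line at (407,208) is still about 80° right of the pointer, and the gripper touches nothing. Handing in.

```bash
python3 -c "
from cell import env;print(env.close_job())"
```

```text
the job is handed in; nothing more can be done
None
```

I handed the job in after about 25 s of the 69 s allowed. The dial was turned left to about 7.8, then right until it caught near −81° (about 31 on the dial), and the bolt was drawn back about 24–25 mm; the hand-in gave no verdict.

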